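Nest the emptied parts tubs

TASK

Tidy up the three empty dark grey parts tubs. The medium one has tipped over: stand it upright on the bench and let go of it, then take it afresh and set it fully down into the large tub, and after that set the tall, narrow small tub fully down into the medium one. Set the tubs down instead of dropping them, leave the large tub standing where it is, and leave the reel, bottle and screwdriver alone.

Things in the scene. Friction and masses are not known exactly. Their poses are not given: they have to be found in the camera images.
- large_tub: Square open parts tub, dark grey plastic, straight sides, walls and floor 4 mm thick. 72 mm square outside, 64 mm inside, 48 mm high, about 0.35 kg. Stands upright, mouth up, free on the bench. Origin: centre of the outer underside; z axis towards the mouth, x and y square to the sides.
- medium_tub: Square open parts tub, dark grey plastic, straight sides, walls and floor 4 mm thick. 58 mm square outside, 50 mm inside, 72 mm high, about 0.11 kg. Starts lying on its side on the bench, its z axis level; fits inside the large tub with 3 mm to spare on each side. Origin: centre of the outer underside; z axis towards the mouth, x and y square to the sides.
- small_tub: Square open parts tub, dark grey plastic, straight sides, walls and floor 4 mm thick. 44 mm square outside, 36 mm inside, 96 mm high, about 0.09 kg. Stands upright on the bench, mouth up; fits inside the medium tub with 3 mm to spare on each side. Origin: centre of the outer underside; z axis towards the mouth, x and y square to the sides.
- large_tub_mouth (a point): Centre of the large tub's mouth, level with its rim, 48 mm along its z axis from its origin.
- medium_tub_mouth (a point): Centre of the medium tub's mouth, level with its rim, 72 mm along its z axis from its origin.
- small_tub_mouth (a point): Centre of the small tub's mouth, level with its rim, 96 mm along its z axis from its origin.
- solder_reel: Bystander: solder wire reel standing on its flange, 64 mm diameter, 44 mm high; origin at the centre of its underside.
- flux_bottle: Bystander: clear bottle, 40 mm diameter, 85 mm high; origin at the centre of its underside.
- screwdriver: Bystander: screwdriver lying on the bench along its own x axis; origin under its middle.

How it is judged:
By the outcome, as a careful person would: the job done as asked, in the order asked, and still so for the second after the job is handed in, with the robot touching nothing.
It also fails if it takes over 67 s, if anything falls off the work surface, if the arm or the gripper's body presses on something with over 40 N, if the wrist force passes 120 N, or if a joint passes its speed limit or range.

ROBOT

A 7-joint arm with a two-finger parallel gripper is mounted at the origin on the work surface. World frame = base frame: x ahead of the robot, y to its left, z up, the work surface at z = 0. Lengths are in m, angles in rad, forces in N, time in s.
With the tool pointing down it reaches from about 0.425 to 0.875 m from the base axis. Payload 4.7 kg.
Tool frame: the origin (TCP) lies between the finger pads; the fingertips stand ctrl.tip_extent ahead of it and the grasp point (between the pads) lies 3 mm ahead of it (ctrl.tip_extent is the distance from the TCP to the fingertips, in m); z points along the fingers, y is the line along which they close (so a half turn about z gives the same grasp; the last joint's range is limited). The gripper opens to 85 mm and grips with 20 to 120 N. Pads are 22 mm wide; open, the fingers measure 114 mm over their backs; the gripper's body (76 mm by 85 mm) begins 54 mm behind the grasp point. The pads swing forward as they close: fully open they stand 13 mm farther back than shut.
Start: joints at [1.271, 0.321, -0.07, 1.45, 0.023, 1.371, -0.057], TCP at [0.201, -0.618, 0.253] pointing down, gripper open.
Joint ranges: [-2.86, 2.86], [-0.3, 2.09], [-1.38, 1.24], [0.06, 2.45], [-1.56, 4.7], [0.09, 2.05], [-2.69, 2.69]. Speed limits (rad/s): [2.57, 2.57, 3.14, 3.14, 3.14, 3.14, 3.14].

INTERFACE

Orientations are given as [roll, pitch, yaw] about the fixed x, y, z axes, in that order (R = Rz(yaw) Ry(pitch) Rx(roll)).
In Python, from rig import ctrl gives the robot as it stands. The module is installed in compiled form; this text tells all that it offers.
- The arm moves only by the tool play_rows, never from a script. Its argument "moves" is a list of rows, each a list of 6 numbers: the shift along the tool's x, y, z as a fraction of full scale, then the turn, a rotation vector about the tool's x, y, z as a fraction of full scale. In form: [[dx, dy, dz, rx, ry, rz], ...]. A call has 1 to 5 rows; each row shifts and turns the commanded pose from where the row before left it, along the tool's axes as they then stand; what a row does not reach is not made up. Full scale, the value 1, is 75 mm for a shift and 5 degrees for a turn. A row lasts 1/10 s, in which the tool goes at most 50 mm and 8.59 degrees, less where a joint would pass 70% of its speed; a pose out of reach is approached as far as the arm can. A call with a number of a shift or a turn outside -1 to 1 is refused whole. A call with a gripper value outside its range is refused whole. "grip" is the closure, from -1 (fully open) to 1 (shut), set as the call begins (left out, the last holds). The fingers move at their own pace and stop on an object; the grip force is fixed at half the most. Time passes only in rows, so rows that do not move let the fingers close. It gives the time, the measured TCP pose, the force, the opening and the grip force at its end, in the units of the state.
- ctrl.read_state(): the state, without advancing time (a new reading comes with each control period).
- ctrl.grab_frame(name): name is "scene" or "top" or "wrist"; returns the picture (384x512x3 uint8, red, green, blue); there is no depth.
- ctrl.calibration(name): a dict with "fov_y" (degrees; the focal length in pixels is half the picture's height over the tangent of half this angle, whatever the lens; pixels are square), "cx", "cy" (the principal point, pixels), "k1" (the pictures are not rectified: a ray, as slopes to the right and down, at radius r is drawn at 1 + k1 r^2 times it, then the intrinsics apply), "R" (3x3) and "t" (3): a world point X has camera coordinates R X + t. Camera axes: x right, y down, z forward; pixel columns grow to the right and rows downward; lengths in m; the calibration is good to about 2 mm. A picture is of the moment at which its call begins: read the wrist's pose just before it. calibration takes no time and is no camera call; for the wrist camera it gives the pose at the moment of the call.
- ctrl.job_done(): hands the job in; it is judged then, once.
Trained networks look in the newest picture that a camera, given by its name, has taken for a name from the list of things; names that differ only in an ending like _2 or _b are one class to them, and where a whole thing is asked for, a point or a joint stands for the part that bears it (a point fixed in the world has none). Each returns a list of dicts, best first, with "confidence" (0 to 1); they miss things now and then, are a little off and sometimes report something else, mostly with a low value. They report only what shows in the picture. A call takes as long as a camera call.
- ctrl.trace(name, camera): "region" (384x512 bool, what is visible of it) and "extent" ([left, top, right, bottom] in pixels, round what is visible of it).
The state is a dict: "time_s": time; "qpos": joint angles; "joint_velocities": joint speeds; "effort": joint torques, N m; "tool_pos": TCP position; "tool_rot": TCP orientation; "ft_force": force on the tool from outside, world axes, zero at the start; "moment": the same for the moment, N m; "opening": opening from 0.0 (shut) to 1.0 (fully open); "gripper_force": force on a finger pad.
Only numpy, scipy, OpenCV 4.12 (cv2) and the standard library are available. Lean on these libraries where they do the work, as an engineer would, in place of code of your own. Each camera call takes 0.05 s, during which the arm holds its last target. There are 200 camera calls.

## Working session

There is one attempt and no reset: what is moved stays moved. The work goes in short steps, Python scripts to look and compute and a tool call to move; the robot and the scene stay as the last step left them, time stands still between calls to the robot, and variables do not carry over. Pictures are saved under pics/ and viewed, at most 10 in all, crops included, and the job is handed in when it is done.

Besides the shell and the picture viewer there is one more tool, called after "Call:" in YAML: its name, and indented under it one key for each argument. play_rows: Moves the arm, as the interface text tells. Its arguments: {"type":"object","properties":{"moves":{"type":"array"},"grip":{"type":"number"}},"required":["moves"]}

```bash
mkdir -p pics; ls; cat > h.py <<'E'
import numpy as np, cv2
from rig import ctrl
from scipy.spatial.transform import Rotation as Ro
def save(cam,fn):
    im=ctrl.grab_frame(cam); cv2.imwrite('pics/'+fn,im[:,:,::-1]); return im
def K(c): 
    f=192/np.tan(np.radians(c['fov_y'])/2); return f
def proj(c,X):
    X=np.atleast_2d(X)@np.array(c['R']).T+np.array(c['t']); s=X[:,:2]/X[:,2:]
    r2=(s**2).sum(1,keepdims=True); s=s*(1+c['k1']*r2); return s*K(c)+[c['cx'],c['cy']]
def unproj(c,uv,z):
    uv=np.atleast_2d(uv).astype(float); d=(uv-[c['cx'],c['cy']])/K(c); s=d.copy()
    for _ in range(30): s=d/(1+c['k1']*(s**2).sum(1,keepdims=True))
    R=np.array(c['R']); o=-R.T@np.array(c['t']); v=np.c_[s,np.ones(len(s))]@R
    return o+v*((z-o[2])/v[:,2])[:,None]
E
python3 - <<'E'
from h import *
s=ctrl.read_state(); print(s, ctrl.tip_extent)
ims=[]
for cam in ['top','scene']:
    im=save(cam,cam+'0.png').copy(); c=ctrl.calibration(cam); print(cam,c)
    for n in ['large_tub','medium_tub','small_tub','solder_reel','flux_bottle','screwdriver']:
        for t in ctrl.trace(n,cam)[:2]: print(n,round(t['confidence'],2),t['extent'],unproj(c,[[(t['extent'][0]+t['extent'][2])/2,(t['extent'][1]+t['extent'][3])/2]],0.03).round(3))
    ims.append(im)
E
```

```text
pics
{'time_s': 0.0, 'qpos': array([ 1.27111745,  0.32181508, -0.07009287,  1.45166959,  0.0225917 ,
        1.37079278, -0.05690684]), 'joint_velocities': array([-3.14656927e-04, -5.25860340e-04,  7.88072537e-04,  2.80391330e-03,
       -7.69318096e-04, -9.35324936e-06, -6.14115577e-04]), 'effort': array([-2.41451335e-04, -4.93581176e+01, -3.82322073e-01, -3.14325178e+01,
        1.29288682e-02,  1.15250121e-02, -1.18702761e-05]), 'tool_pos': array([ 0.20043656, -0.61780674,  0.25223137]), 'tool_rot': array([-3.13969695e+00,  8.74173076e-05,  3.13808640e-01]), 'ft_force': array([-0.4744261 , -0.61594907,  0.70468022]), 'moment': array([-0.03511864, -0.01747754, -0.03499353]), 'gripper_force': 0.0, 'opening': 0.9990268738638234} 0.022
top {'fov_y': 45.79798109950707, 'cx': 254.3118329049165, 'cy': 188.82771939114545, 'k1': 0.05873129973150663, 'R': array([[ 0.02175397, -0.99973213,  0.00790175],
       [-0.99586347, -0.02236586, -0.08806654],
       [ 0.08821968, -0.00595327, -0.99608325]]), 't': array([-0.01882983,  0.64830232,  0.93363949])}
large_tub 0.75 [244.8, 215.0, 286.1, 254
[... 678 characters left out ...]
233595201053, 'R': array([[ 0.29799747,  0.95443726,  0.01571734],
       [ 0.82723499, -0.24999587, -0.50317427],
       [-0.476319  ,  0.16294659, -0.86404202]]), 't': array([-0.16885063, -0.48478987,  1.4241709 ])}
large_tub 0.77 [222.3, 160.6, 265.5, 200.4] [[ 0.568 -0.03   0.03 ]]
large_tub 0.58 [183.9, 273.6, 204.4, 297.9] [[ 0.787 -0.205  0.03 ]]
medium_tub 0.81 [322.2, 135.5, 361.4, 171.6] [[0.563 0.227 0.03 ]]
small_tub 0.84 [130.2, 172.2, 160.4, 207.2] [[ 0.525 -0.26   0.03 ]]
solder_reel 0.66 [296.6, 232.6, 323.8, 266.1] [[0.781 0.06  0.03 ]]
flux_bottle 0.8 [181.2, 273.6, 201.7, 298.2] [[ 0.786 -0.211  0.03 ]]
flux_bottle 0.74 [129.9, 166.0, 160.9, 212.4] [[ 0.523 -0.26   0.03 ]]
```

```bash
python3 - <<'E'
import cv2,numpy as np
t=cv2.imread('pics/top0.png');s=cv2.imread('pics/scene0.png')
def cr(im,x,y,w=66,h=50): return cv2.resize(im[y:y+h,x:x+w],(396,300),interpolation=cv2.INTER_CUBIC)
a=np.hstack([cr(t,110,200),cr(t,345,220)]);b=np.hstack([cr(s,310,128),cr(t,232,210)])
cv2.imwrite('pics/c0.png',np.vstack([a,b]))
E
```

```text
(no output)
```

View pics/c0.png

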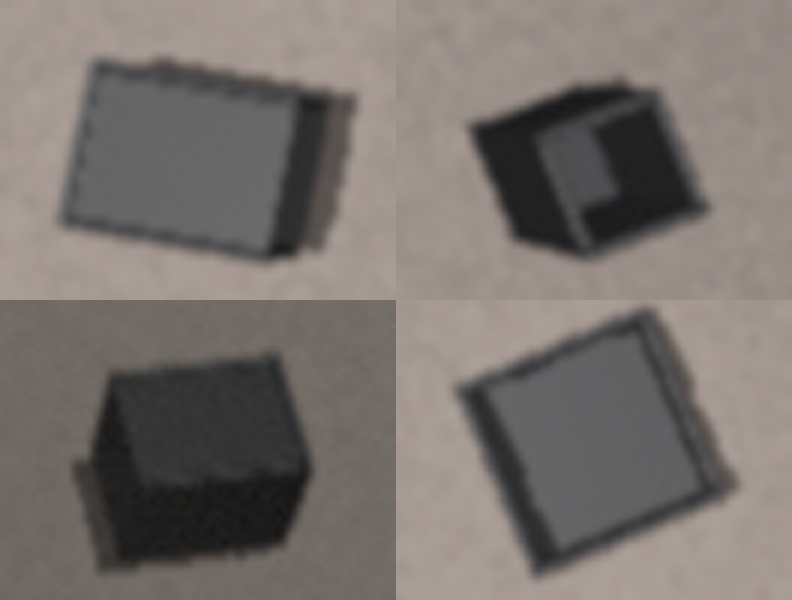

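View pics/top0.png

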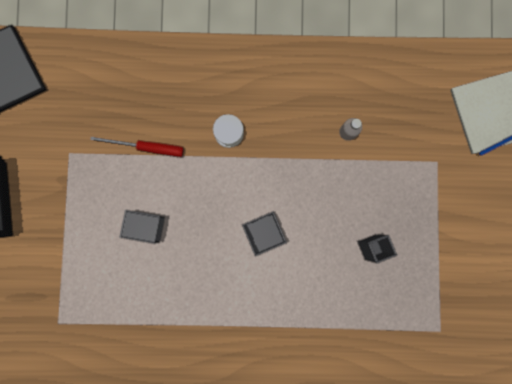

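The medium tub's lit side faces up at top-picture px (142,227), with its axis roughly along y. The large tub is at (265,233) and the small one at (377,248). The top view doesn't show which end is the mouth, so I'll move in with the wrist camera.

Call:
play_rows:
  moves:
    - [0.56,-0.32,-0.06,0,0,0]
    - [0.56,-0.32,-0.06,0,0,0]
    - [0.56,-0.32,-0.06,0,0,0]
    - [0.56,-0.32,-0.06,0,0,0]
    - [0.56,-0.32,-0.06,0,0,0]

```text
time_s: 1.2
tool_pos: [0.3644, -0.4378, 0.2763]
tool_rot: [3.141, -0.0, 0.314]
ft_force: [0.2, -0.7, -0.1]
opening: 1.002
gripper_force: 0.0
```

Call:
play_rows:
  moves:
    - [0.56,-0.32,-0.06,0,0,0]
    - [0.56,-0.32,-0.06,0,0,0]
    - [0.56,-0.32,-0.06,0,0,0]
    - [0.4,-0.3,-0.06,0,0,0]
    - [0,0,0,0,0,0]

```text
time_s: 1.7
tool_pos: [0.4871, -0.2944, 0.295]
tool_rot: [-3.141, -0.004, 0.325]
ft_force: [0.5, -0.2, -0.9]
opening: 1.001
gripper_force: 0.0
```

```bash
python3 - <<'E'
from h import *
s=ctrl.read_state(); print(s['time_s'],s['tool_pos'],s['tool_rot'],s['qpos'],ctrl.tip_extent)
c=ctrl.calibration('wrist'); im=save('wrist','w_small.png'); R=np.array(c['R']);o=-R.T@c['t']
print(c['fov_y'],c['k1'],'cam',o.round(4),R[2].round(3))
T=Ro.from_euler('xyz',s['tool_rot']).as_matrix(); print('in tool',T.T@(o-s['tool_pos']),(R@T).round(3))
for n in ['small_tub','large_tub']:
    for t in ctrl.trace(n,'wrist')[:1]: print(n,t['confidence'],t['extent'])
E
```

```text
1.7 [ 0.487102   -0.29435975  0.29499621] [-3.14083792 -0.00403769  0.32510123] [ 0.81914463  0.14869682 -0.35715968  1.58549026  0.04901484  1.41454289
 -0.78760727] 0.022
71.36704990672239 -0.06153259546798653 cam [ 0.5612 -0.269   0.4161] [-0.285 -0.095 -0.954]
in tool [ 0.07876538 -0.00048745 -0.12081916] [[ 0.001  1.     0.001]
 [-0.953  0.001 -0.304]
 [-0.304 -0.001  0.953]]
small_tub 0.92 [214.9, 112.6, 254.0, 157.4]
large_tub 0.67 [43.3, 22.7, 123.9, 93.6]
```

Call:
play_rows:
  moves:
    - [0.28,-0.59,0,0,0,0]
    - [0.28,-0.59,0,0,0,0]
    - [0.28,-0.59,0,0,0,0]
    - [0.28,-0.59,0,0,0,0]
    - [0.28,-0.59,0,0,0,0]

```text
time_s: 2.35
tool_pos: [0.5136, -0.0591, 0.2938]
tool_rot: [3.141, 0.0, 0.309]
ft_force: [0.6, -0.9, 0.1]
opening: 1.002
gripper_force: 0.0
```

```bash
cat >> h.py <<'E'
from scipy.optimize import minimize
DIM={'large_tub':(.072,.048),'medium_tub':(.058,.072),'small_tub':(.044,.096)}
def box(name,p,lying=False):
    w,h=DIM[name]; x,y,yaw=p[:3]; S=8
    if lying: # p: centre x,y ; yaw = axis direction
        q=np.array([[a*h/2,b*w/2,z] for a in(-1,1) for b in(-1,1) for z in(0,w)])
    else: q=np.array([[a*w/2,b*w/2,z] for a in(-1,1) for b in(-1,1) for z in(0,h)])
    if len(p)>3: q[:,2]+=p[3]
    return q@Ro.from_euler('z',yaw).as_matrix().T+[x,y,0]
def sil(c,P,S=8):
    h=cv2.convexHull(proj(c,P).astype(np.float32))[:,0]
    m=np.zeros((384,512),np.float32); b=np.floor(h.min(0)).astype(int)-1; e=np.ceil(h.max(0)).astype(int)+2
    n=np.zeros(((e[1]-b[1])*S,(e[0]-b[0])*S),np.uint8)
    cv2.fillConvexPoly(n,np.round(((h-b+.5)*S-.5)*16).astype(np.int32),1,shift=4)
    n=cv2.resize(n.astype(np.float32),(e[0]-b[0],e[1]-b[1]),interpolation=cv2.INTER_AREA)
    x0,y0=max(b[0],0),max(b[1],0); x1,y1=min(e[0],512),min(e[1],384)
    if x1>x0 and y1>y0: m[y0:y1,x0:x1]=n[y0-b[1]:y1-b[1],x0-b[0]:x1-b[0]]
    return m
def fit(name,views,p0,lying=False,z=0.):
    f=lambda p: sum(np.abs(sil(c,box(name,[*p,z],lying))-r).sum()/r.sum() for c,r in views)
    best=None
    for yaw in np.arange(0,np.pi if lying else np.pi/2,np.pi/12):
        s0=np.array([[p0[0],p0[1],yaw]]+[[p0[0]+a,p0[1]+b,yaw+g] for a,b,g in((.01,0,0),(0,.01,0),(0,0,.15))])
        r=minimize(f,s0[0],method='Nelder-Mead',options=dict(initial_simplex=s0,xatol=1e-4,fatol=1e-4))
        if best is None or r.fun<best.fun: best=r
    return best.x.round(4),round(best.fun/len(views),3)
def view(cam,name,fn=None):
    s=ctrl.read_state(); c=ctrl.calibration(cam); im=ctrl.grab_frame(cam)
    if fn: cv2.imwrite('pics/'+fn,im[:,:,::-1])
    t=ctrl.trace(name,cam)
    return (c,t[0]['region'].astype(np.float32),t[0]['confidence']) if t else None
E
python3 - <<'E'
from h import *
s=ctrl.read_state(); print(s['time_s'],s['tool_pos'],s['tool_rot'])
w={}
for n,p in [('large_tub',(.553,-.03)),('small_tub',(.53,-.26)),('medium_tub',(.563,.228))]:
    vs={}
    for cam in ['wrist','top','scene']:
        v=view(cam,n,'w_large.png' if cam=='wrist' else None)
        if v is None: continue
        e=np.argwhere(v[1]); print(n,cam,round(v[2],2),e.min(0),e.max(0))
        vs[cam]=v[:2]
        if v[2]>.6: print(fit(n,[v[:2]],p,lying=n[0]=='m'))
E
```

```text
2.35 [ 0.51364989 -0.05905412  0.29380131] [3.14051308e+00 1.69052929e-04 3.09376776e-01]
large_tub wrist 0.93 [105 209] [163 266]
(array([ 0.5555, -0.0245,  0.4202]), np.float64(0.033))
large_tub top 0.61 [211 243] [255 282]
(array([ 0.5564, -0.0259,  0.4368]), np.float64(0.356))
large_tub scene 0.57 [157 223] [199 266]
small_tub wrist 0.92 [176 355] [227 416]
(array([ 0.5326, -0.2528,  0.4023]), np.float64(0.029))
small_tub top 0.53 [236 358] [244 391]
small_tub scene 0.68 [168 131] [207 162]
(array([ 0.5334, -0.2552,  0.3763]), np.float64(0.07))
medium_tub wrist 0.59 [36 21] [102 104]
medium_tub top 0.66 [211 121] [243 163]
(array([0.564 , 0.2268, 1.4238]), np.float64(0.07))
medium_tub scene 0.63 [137 325] [171 361]
(array([0.5643, 0.2285, 1.405 ]), np.float64(0.039))
```

```bash
python3 - <<'E'
import cv2
im=cv2.imread('pics/w_large.png')[10:130,0:140]; im=cv2.convertScaleAbs(im,alpha=2.0,beta=0)
cv2.imwrite('pics/c1.png',cv2.resize(im,None,fx=4,fy=4,interpolation=cv2.INTER_CUBIC))
E
```

```text
(no output)
```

View pics/c1.png

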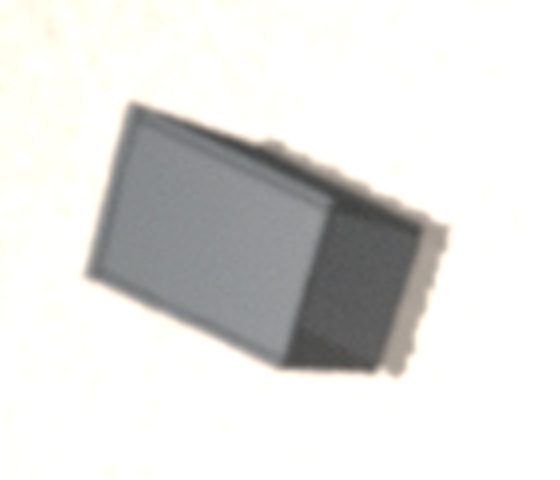

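Call:
play_rows:
  moves:
    - [0.25,-0.6,0,0,0,-1]
    - [0.3,-0.58,0,0,0,-1]
    - [0.35,-0.55,0,0,0,-1]
    - [0.38,-0.53,0,0,0,-1]
    - [0,0,0,0,0,-1]

```text
time_s: 3.75
tool_pos: [0.5262, 0.1459, 0.2944]
tool_rot: [-3.138, -0.004, 0.766]
ft_force: [-0.8, -0.4, -0.0]
opening: 0.999
gripper_force: 0.0
```

Call:
play_rows:
  moves:
    - [0,0,0,0,0,-1]
    - [0,0,0,0,0,-1]
    - [0,0,0,0,0,-1]
    - [0,0,0,0,0,-1]
    - [0,0,0,0,0,-1]

```text
time_s: 4.25
tool_pos: [0.5279, 0.1367, 0.2938]
tool_rot: [3.142, 0.0, 1.19]
ft_force: [-1.0, -0.3, -0.0]
opening: 1.002
gripper_force: 0.0
```

Call:
play_rows:
  moves:
    - [0.54,-0.15,0.22,0,0,-1]
    - [0.54,-0.1,0.22,0,0,-1]
    - [0.54,-0.03,0.22,0,0,-0.6]
    - [0.54,0,0.22,0,0,0]
    - [0.54,0,0.22,0,0,0]

```text
time_s: 4.75
tool_pos: [0.5567, 0.3407, 0.2104]
tool_rot: [3.142, 0.0, 1.413]
ft_force: [1.1, -1.4, -0.0]
opening: 1.0
gripper_force: 0.0
```

Call:
play_rows:
  moves:
    - [0,0,0,0,-1,0]
    - [0,0,0,0,-1,0]
    - [0,0,0,0,-1,0]
    - [0,0,0,0,-1,0]
    - [0,0,0,0,-1,0]

```text
time_s: 5.25
tool_pos: [0.5564, 0.3397, 0.2113]
tool_rot: [3.141, 0.44, 1.413]
ft_force: [0.2, 0.6, -0.8]
opening: 0.998
gripper_force: 0.0
```

Call:
play_rows:
  moves:
    - [0,0,0,0,-1,0]
    - [0,0,0,0,-1,0]
    - [0,0,0,0,0,0]

```text
time_s: 5.55
tool_pos: [0.5547, 0.3416, 0.208]
tool_rot: [-3.136, 0.613, 1.42]
ft_force: [-1.4, -0.8, 0.0]
opening: 1.001
gripper_force: 0.0
```

```bash
python3 - <<'E'
from h import *
s=ctrl.read_state(); print(s['time_s'],s['tool_pos'],s['qpos'].round(3),Ro.from_euler('xyz',s['tool_rot']).as_matrix().round(3))
v=view('wrist','medium_tub','w_med.png')
print(v[2]); e=np.argwhere(v[1]); a,b=e.min(0),e.max(0); print(a,b,fit('medium_tub',[v[:2]],(.564,.228),True))
im=cv2.imread('pics/w_med.png')[max(a[0]-15,0):b[0]+15,max(a[1]-15,0):b[1]+15]
cv2.imwrite('pics/c2.png',cv2.resize(cv2.convertScaleAbs(im,alpha=1.8),None,fx=4,fy=4,interpolation=cv2.INTER_CUBIC))
E
```

```text
5.55 [0.55472813 0.34162234 0.20802045] [-0.417  0.768 -0.638  1.121  0.687  1.941 -1.123] [[ 0.123  0.988 -0.091]
 [ 0.808 -0.153 -0.568]
 [-0.576 -0.004 -0.818]]
0.7
[130 252] [202 303] (array([0.565 , 0.2287, 1.414 ]), np.float64(0.032))
```

View pics/c2.png

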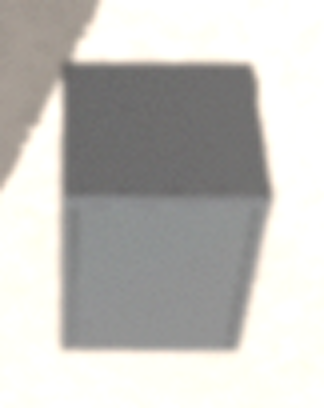

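```bash
python3 - <<'E'
import cv2,numpy as np
a=cv2.imread('pics/w_large.png')[50:110,60:120]; b=cv2.imread('pics/w_med.png')[125:185,248:308]
f=lambda im:cv2.resize(np.clip((im.astype(float)-10)*3.5,0,255).astype(np.uint8),(400,400),interpolation=cv2.INTER_CUBIC)
cv2.imwrite('pics/c3.png',np.hstack([f(a),f(b)]))
E
```

```text
(no output)
```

View pics/c3.png

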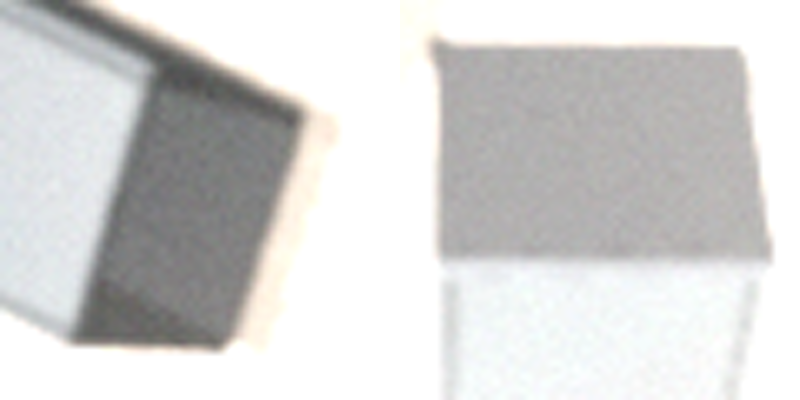

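The contrast-stretched crops settle it. The −y end (left) shows interior wall bands, so that is the mouth. The +y end (right) is uniform, so it is the underside. I'll lean the tool 45° to the other side and grasp near the mouth.

Call:
play_rows:
  moves:
    - [0,0,0,0,1,0]
    - [0,0,0,0,1,0]
    - [0,0,0,0,1,0]
    - [0,0,0,0,1,0]
    - [0,0,0,0,1,0]

```text
time_s: 6.15
tool_pos: [0.5571, 0.3384, 0.2131]
tool_rot: [3.138, 0.169, 1.41]
ft_force: [-0.0, -0.3, -0.3]
opening: 0.999
gripper_force: 0.0
```

Call:
play_rows:
  moves:
    - [0,0,0,0,1,0]
    - [0,0,0,0,1,0]
    - [-0.56,0.11,0,0,0,0]
    - [-0.56,0.11,0,0,0,0]
    - [-0.56,0.11,0,0,0,0]

```text
time_s: 6.65
tool_pos: [0.5613, 0.2081, 0.2125]
tool_rot: [3.138, -0.0, 1.411]
ft_force: [0.7, -0.5, -0.1]
opening: 1.002
gripper_force: 0.0
```

Call:
play_rows:
  moves:
    - [0,0,0,0,1,0]
    - [0,0,0,0,1,0]
    - [0,0,0,0,1,0]
    - [0,0,0,0,1,0]
    - [0,0,0,0,1,0]

```text
time_s: 7.15
tool_pos: [0.5617, 0.2094, 0.2124]
tool_rot: [3.137, -0.438, 1.412]
ft_force: [-0.6, -0.1, -0.7]
opening: 1.0
gripper_force: 0.0
```

Call:
play_rows:
  moves:
    - [0,0,0,0,1,0]
    - [0,0,0,0,1,0]
    - [0,0,0,0,1,0]
    - [0,0,0,0,1,0]
    - [0,0,0,0,0,0]

```text
time_s: 7.65
tool_pos: [0.5613, 0.2066, 0.2095]
tool_rot: [-3.139, -0.784, 1.404]
ft_force: [-0.1, -0.6, -0.2]
opening: 0.999
gripper_force: 0.0
```

```bash
cat >> h.py <<'E'
def go(X,R=None):
    s=ctrl.read_state(); T=Ro.from_euler('xyz',s['tool_rot']).as_matrix()
    d=T.T@(np.array(X)-s['tool_pos'])/.075
    print('t',s['time_s'],'pos',s['tool_pos'].round(4),'q',s['qpos'].round(2),'tool d',d.round(3),'n',np.linalg.norm(d)/.66)
    print(T.round(3))
    if R is not None: print('turn',(np.degrees(Ro.from_matrix(T.T@R).as_rotvec())/5).round(2))
def rot(yaw,ry): return Ro.from_euler('xyz',[np.pi,0,yaw]).as_matrix()@Ro.from_euler('y',np.radians(ry)).as_matrix()
E
python3 - <<'E'
from h import *
go([.562,.2126,.031],rot(1.414,45))
E
```

```text
t 7.65 pos [0.5613 0.2066 0.2095] q [ 0.94  0.35 -1.08  1.9  -0.56  0.94  0.07] tool d [-1.622 -0.     1.743] n 3.6075471085778377
[[ 0.118  0.986  0.115]
 [ 0.698 -0.165  0.696]
 [ 0.706 -0.002 -0.708]]
turn [ 0.05  0.02 -0.08]
```

Call:
play_rows:
  moves:
    - [-0.4,0,0.43,0,0,0]
    - [-0.4,0,0.43,0,0,0]
    - [-0.4,0,0.43,0,0,-0.05]
    - [-0.22,0,0.24,0,0,0]
    - [-0.15,0,0.16,0,0,0]

```text
time_s: 8.15
tool_pos: [0.5618, 0.2171, 0.0371]
tool_rot: [3.138, -0.783, 1.419]
ft_force: [0.4, 0.0, 0.2]
opening: 0.996
gripper_force: 0.0
```

```bash
python3 - <<'E'
from h import *
go([.562,.2126,.031],rot(1.414,45)); s=ctrl.read_state(); print(s['ft_force'],ctrl.tip_extent)
E
```

```text
t 8.15 pos [0.5618 0.2171 0.0371] q [ 0.78  0.66 -0.93  1.99 -0.44  0.62  0.2 ] tool d [-0.099  0.012  0.017] n 0.15315100738837698
[[ 0.107  0.988  0.111]
 [ 0.701 -0.154  0.697]
 [ 0.705  0.003 -0.709]]
turn [0.01 0.03 0.04]
[0.37364625 0.00737087 0.17960664] 0.022
```

Call:
play_rows:
  moves:
    - [-0.1,0.01,0.02,0,0,0]
    - [0,0,0,0,0,0]

```text
time_s: 8.35
tool_pos: [0.5629, 0.212, 0.0322]
tool_rot: [3.136, -0.784, 1.419]
ft_force: [0.1, 0.8, 0.1]
opening: 1.0
gripper_force: 0.0
```

Call:
play_rows:
  moves:
    - [0,0,0,0,0,0]
    - [0,0,0,0,0,0]
    - [0,0,0,0,0,0]
    - [0,0,0,0,0,0]
    - [0,0,0,0,0,0]
  grip: 1

```text
time_s: 8.85
tool_pos: [0.5632, 0.2129, 0.0335]
tool_rot: [3.135, -0.786, 1.421]
ft_force: [-1.2, -3.3, 8.1]
opening: 0.674
gripper_force: 64.2
```

Call:
play_rows:
  moves:
    - [0,0,0,0,0,0]
    - [0,0,0,0,0,0]
    - [0.1,0,-0.1,0,0,0]
    - [0.2,0,-0.2,0,0,0]
    - [0.2,0,-0.2,0,0,0]

```text
time_s: 9.35
tool_pos: [0.5614, 0.2132, 0.0858]
tool_rot: [3.138, -0.785, 1.419]
ft_force: [0.1, -0.9, -0.3]
opening: 0.671
gripper_force: 64.0
```

Call:
play_rows:
  moves:
    - [0.3,0,-0.3,0,0,0]
    - [0.3,0,-0.3,0,0,0]
    - [0.2,0,-0.2,0,-1,0]
    - [0,0,0,0,-1,0]
    - [0,0,0,0,-1,0]

```text
time_s: 9.85
tool_pos: [0.562, 0.2127, 0.1715]
tool_rot: [3.135, -0.519, 1.419]
ft_force: [0.2, -0.6, -2.2]
opening: 0.671
gripper_force: 63.8
```

Call:
play_rows:
  moves:
    - [0,0,0,0,-1,0]
    - [0,0,0,0,-1,0]
    - [0,0,0,0,-1,0]
    - [0,0,0,0,-1,0]
    - [0,0,0,0,-1,0]

```text
time_s: 10.35
tool_pos: [0.5614, 0.2132, 0.171]
tool_rot: [3.137, -0.083, 1.417]
ft_force: [-1.0, -0.4, -0.4]
opening: 0.673
gripper_force: 63.9
```

Call:
play_rows:
  moves:
    - [0,0,0,0,-1,0]
    - [0,0,0,0,-1,0]
    - [0,0,0,0,-1,0]
    - [0,0,0,0,-1,0]
    - [0,0,0,0,-1,0]

```text
time_s: 10.85
tool_pos: [0.5614, 0.2136, 0.1709]
tool_rot: [3.137, 0.352, 1.415]
ft_force: [-0.4, -0.4, -1.4]
opening: 0.67
gripper_force: 63.9
```

Call:
play_rows:
  moves:
    - [0,0,0,0,-1,0]
    - [0,0,0,0,-1,0]
    - [0,0,0,0,-1,0]
    - [0,0,0,0,-1,0]
    - [0,0,0,0,-1,0]

```text
time_s: 11.35
tool_pos: [0.5614, 0.2139, 0.1706]
tool_rot: [3.136, 0.787, 1.413]
ft_force: [0.4, -0.0, -0.8]
opening: 0.671
gripper_force: 63.9
```

```bash
python3 - <<'E'
from h import *
go([.562,.22,.06],rot(1.414,-45)); s=ctrl.read_state(); print(s['ft_force'],s['opening'])
im=save('scene','s1.png')[110:210,290:390]
cv2.imwrite('pics/c4.png',cv2.resize(cv2.convertScaleAbs(im[:,:,::-1],alpha=1.8),(500,500),interpolation=cv2.INTER_CUBIC))
E
```

```text
t 11.35 pos [0.5614 0.2139 0.1706] q [-0.32  0.72 -0.56  1.34  0.76  1.89 -1.08] tool d [ 1.102 -0.01   0.982] n 2.23718460634156
[[ 0.111  0.988 -0.106]
 [ 0.697 -0.153 -0.701]
 [-0.708  0.004 -0.706]]
turn [ 0.05  0.02 -0.01]
[ 0.40138324 -0.00747489 -0.76953125] 0.67120245558856
```

View pics/c4.png

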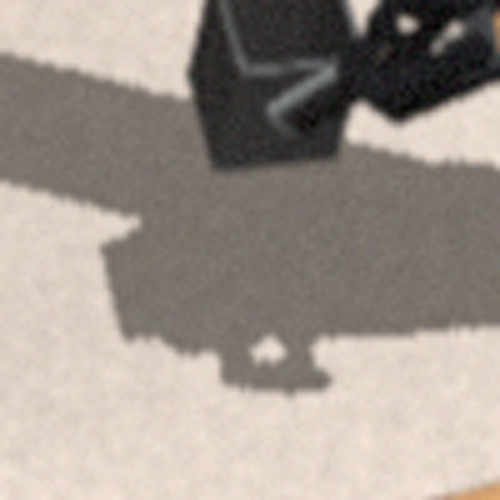

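Call:
play_rows:
  moves:
    - [0.3,0,0.3,0,0,0]
    - [0.3,0,0.3,0,0,0]
    - [0.26,0,0.26,0,0,0]
    - [0.16,0,0.16,0,0,0]
    - [0.04,0,0.04,0,0,0]

```text
time_s: 11.9
tool_pos: [0.5612, 0.2124, 0.0559]
tool_rot: [3.141, 0.786, 1.415]
ft_force: [-0.3, 0.9, -1.1]
opening: 0.674
gripper_force: 64.0
```

Call:
play_rows:
  moves:
    - [0.02,0,0.02,0,0,0]
    - [0.01,0,0.01,0,0,0]
    - [0,0,0,0,0,0]

```text
time_s: 12.2
tool_pos: [0.5626, 0.2134, 0.0555]
tool_rot: [3.135, 0.784, 1.412]
ft_force: [0.4, -0.9, -0.3]
opening: 0.67
gripper_force: 64.0
```

Call:
play_rows:
  moves:
    - [0.01,0,0.01,0,0,0]
    - [0.01,0,0.01,0,0,0]
    - [0,0,0,0,0,0]

```text
time_s: 12.5
tool_pos: [0.5622, 0.213, 0.0523]
tool_rot: [3.137, 0.785, 1.413]
ft_force: [-0.4, -0.3, -2.0]
opening: 0.672
gripper_force: 64.0
```

Call:
play_rows:
  moves:
    - [0.01,0,0.01,0,0,0]
    - [0.01,0,0.01,0,0,0]
    - [0,0,0,0,0,0]

```text
time_s: 12.8
tool_pos: [0.5621, 0.2131, 0.0516]
tool_rot: [3.136, 0.787, 1.412]
ft_force: [-1.5, 0.9, 5.4]
opening: 0.673
gripper_force: 64.6
```

Call:
play_rows:
  moves:
    - [0,0,0,0,0,0]
    - [0,0,0,0,0,0]
    - [0,0,0,0,0,0]
    - [0,0,0,0,0,0]
    - [0,0,0,0,0,0]
  grip: -1

```text
time_s: 13.3
tool_pos: [0.5621, 0.2129, 0.0499]
tool_rot: [3.138, 0.786, 1.414]
ft_force: [-0.4, -0.2, -0.2]
opening: 1.006
gripper_force: 0.0
```

Call:
play_rows:
  moves:
    - [0,0,-0.2,0,0,0]
    - [0,0,-0.4,0,0,0]
    - [0,0,-0.6,0,0,0]
    - [0,0,-0.6,0,0,0]
    - [0,0,-0.6,0,0,0]

```text
time_s: 13.8
tool_pos: [0.5813, 0.3403, 0.1793]
tool_rot: [3.138, 0.784, 1.414]
ft_force: [1.2, 0.7, -1.6]
opening: 1.003
gripper_force: 0.0
```

```bash
python3 - <<'E'
from h import *
s=ctrl.read_state(); print(s['time_s'],s['tool_pos'],s['tool_rot'],s['opening'])
for cam in ['wrist','top','scene']:
    v=view(cam,'medium_tub','%s2.png'%cam)
    if v: e=np.argwhere(v[1]); print(cam,v[2],e.min(0),e.max(0),fit('medium_tub',[v[:2]],(.562,.225)))
im=cv2.imread('pics/wrist2.png')
cv2.imwrite('pics/c5.png',cv2.convertScaleAbs(im,alpha=1.5))
E
```

```text
13.8 [0.58128639 0.3402781  0.17925915] [3.1381146  0.78422016 1.41376921] 1.0026355947262948
wrist 0.66 [135 226] [211 280] (array([ 0.5619,  0.21  , -0.1577]), np.float64(0.02))
top 0.71 [211 130] [245 170] (array([0.5621, 0.2086, 1.3876]), np.float64(0.065))
scene 0.64 [134 322] [172 352] (array([ 0.5613,  0.2108, -0.2033]), np.float64(0.055))
```

View pics/c5.png

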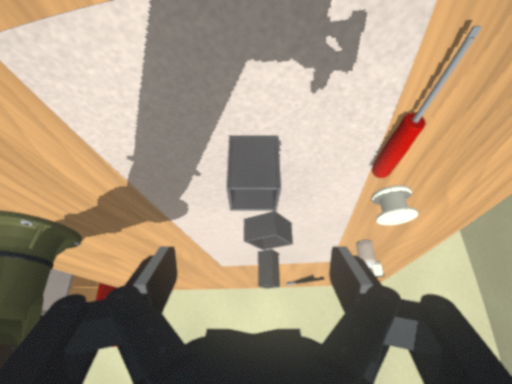

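Medium stands upright, mouth up (rim at px ~(255,195)), with no other contact. Next, a fresh vertical grasp.

Call:
play_rows:
  moves:
    - [0,0,0,0,1,0]
    - [0,0,0,0,1,0]
    - [0,0,0,0,1,0]
    - [0,0,0,0,1,0]
    - [0,0,0,0,1,0]

```text
time_s: 14.6
tool_pos: [0.5812, 0.337, 0.1764]
tool_rot: [3.139, 0.348, 1.414]
ft_force: [-0.3, -0.2, 0.4]
opening: 1.003
gripper_force: 0.0
```

Call:
play_rows:
  moves:
    - [0,0,-0.2,0,1,0]
    - [0,0,-0.2,0,1,0]
    - [0,0,0,0,1,0]
    - [0,0,0,0,1,0]
    - [-0.45,0,0,0,0,0]

```text
time_s: 15.1
tool_pos: [0.5766, 0.3137, 0.205]
tool_rot: [3.14, -0.002, 1.416]
ft_force: [0.3, -1.0, 0.6]
opening: 1.0
gripper_force: 0.0
```

Call:
play_rows:
  moves:
    - [-0.5,0,0,0,0,0]
    - [-0.5,0,0,0,0,0]
    - [-0.3,0,0,0,0,0]
    - [0,0,0,0,0,0]

```text
time_s: 15.5
tool_pos: [0.5626, 0.2111, 0.2044]
tool_rot: [3.14, 0.006, 1.408]
ft_force: [0.7, 0.2, -0.8]
opening: 1.0
gripper_force: 0.0
```

```bash
python3 - <<'E'
from h import *
vs=[]
for i in range(3):
    v=view('wrist','medium_tub','w3.png'); print(v[2]); vs.append(v[:2]); p,e=fit('medium_tub',[v[:2]],(.562,.21)); print(p,e)
go([p[0],p[1],.070],rot(1.414,0))
E
```

```text
0.83
[0.5621 0.2107 1.4107] 0.022
0.68
[ 0.5616  0.2097 -0.1594] 0.03
0.69
[0.5619 0.2104 1.4003] 0.036
t 15.8 pos [0.562  0.2195 0.2057] q [ 0.23  0.35 -0.8   1.62  0.26  1.29 -0.76] tool d [-0.121  0.013  1.809] n 2.7473351473406287
[[ 0.152  0.988  0.002]
 [ 0.988 -0.152  0.   ]
 [ 0.001  0.002 -1.   ]]
turn [ 0.03 -0.01  0.05]
```

```bash
python3 - <<'E'
from h import *
go([.5619,.2103,.070],rot(1.409,0))
E
```

```text
t 15.8 pos [0.562  0.2195 0.2057] q [ 0.23  0.35 -0.8   1.62  0.26  1.29 -0.76] tool d [-0.122  0.014  1.809] n 2.747470930181831
[[ 0.152  0.988  0.002]
 [ 0.988 -0.152  0.   ]
 [ 0.001  0.002 -1.   ]]
turn [ 0.03 -0.01  0.11]
```

Call:
play_rows:
  moves:
    - [0,0,0.2,0,0,0]
    - [0,0,0,0,0,0]

```text
time_s: 16.0
tool_pos: [0.5611, 0.2181, 0.1882]
tool_rot: [-3.141, 0.002, 1.418]
ft_force: [-0.8, 0.2, 0.2]
opening: 0.999
gripper_force: 0.0
```

```bash
python3 - <<'E'
from h import *
go([.5619,.2103,.070],rot(1.409,0))
E
```

```text
t 16.0 pos [0.5611 0.2181 0.1882] q [ 0.23  0.36 -0.79  1.64  0.27  1.26 -0.77] tool d [-0.099  0.028  1.577] n 2.3938016268293656
[[ 0.152  0.988 -0.001]
 [ 0.988 -0.152 -0.002]
 [-0.002 -0.001 -1.   ]]
turn [-0.01  0.02  0.1 ]
```

Call:
play_rows:
  moves:
    - [-0.1,0.02,0.4,0,0,0.1]
    - [0,0,0.4,0,0,0]
    - [0,0,0.4,0,0,0]
    - [0,0,0.15,0,0,0]
    - [0,0,0,0,0,0]

```text
time_s: 16.5
tool_pos: [0.5617, 0.2101, 0.0877]
tool_rot: [-3.141, 0.001, 1.408]
ft_force: [-0.9, 0.3, 0.5]
opening: 1.0
gripper_force: 0.0
```

```bash
python3 - <<'E'
from h import *
v=view('wrist','medium_tub'); 
if v: print(v[2],fit('medium_tub',[v[:2]],(.562,.21)))
go([.5618,.2102,.070],rot(1.409,0)); s=ctrl.read_state(); print(s['ft_force'])
E
```

```text
0.57 (array([0.5623, 0.2104, 1.4116]), np.float64(0.015))
t 16.6 pos [0.5636 0.211  0.0906] q [ 0.2   0.45 -0.75  1.74  0.35  1.08 -0.82] tool d [-0.015 -0.023  0.274] n 0.41784011943254223
[[ 0.162  0.987  0.004]
 [ 0.987 -0.162  0.   ]
 [ 0.001  0.004 -1.   ]]
turn [ 0.04 -0.01 -0.01]
[ 0.27225201 -0.18069994  0.36221357]
```

Call:
play_rows:
  moves:
    - [-0.01,-0.01,0.14,0,0,0]
    - [0,0,0.12,0,0,0]
    - [0,0,0,0,0,0]

```text
time_s: 16.9
tool_pos: [0.5616, 0.2092, 0.069]
tool_rot: [3.14, 0.001, 1.408]
ft_force: [-0.3, -0.1, -0.4]
opening: 0.999
gripper_force: 0.0
```

Call:
play_rows:
  moves:
    - [0,0,0,0,0,0]
    - [0,0,0,0,0,0]
    - [0,0,0,0,0,0]
    - [0,0,0,0,0,0]
    - [0,0,0,0,0,0]
  grip: 1

```text
time_s: 17.4
tool_pos: [0.5628, 0.2101, 0.0709]
tool_rot: [3.137, -0.001, 1.408]
ft_force: [-0.1, 1.1, 3.3]
opening: 0.662
gripper_force: 66.2
```

```bash
python3 - <<'E'
from h import *
v=view('wrist','medium_tub'); 
if v: print(v[2],fit('medium_tub',[v[:2]],(.562,.21)))
go([.5618,.2102,.16],rot(1.409,0)); s=ctrl.read_state(); print(s['ft_force'],s['opening'],s['gripper_force'])
E
```

```text
0.57 (array([ 0.5634,  0.2103, -0.1635]), np.float64(0.023))
t 17.5 pos [0.5628 0.2101 0.0708] q [ 0.2   0.47 -0.74  1.75  0.36  1.05 -0.83] tool d [ 0.    -0.008 -1.189] n 1.8012664962733749
[[ 0.162  0.987  0.004]
 [ 0.987 -0.162 -0.   ]
 [ 0.001  0.004 -1.   ]]
turn [ 0.05 -0.01 -0.01]
[0.01691739 0.23261547 4.93397135] 0.6632350315804918 66.3797664642334
```

Call:
play_rows:
  moves:
    - [0,0,-0.15,0,0,0]
    - [0,0,-0.4,0,0,0]
    - [0,0,-0.5,0,0,0]
    - [0,0,-0.5,0,0,0]
    - [0,0,-0.15,0,0,-1]

```text
time_s: 18.0
tool_pos: [0.5633, 0.2108, 0.2023]
tool_rot: [3.133, -0.001, 1.497]
ft_force: [1.3, 0.2, -0.7]
opening: 0.663
gripper_force: 65.8
```

Call:
play_rows:
  moves:
    - [-0.4,0,0,0,0,-1]
    - [-0.4,-0.05,0,0,0,-1]
    - [-0.4,-0.1,0,0,0,-1]
    - [0,0,0,0,0,-1]
    - [0,0,0,0,0,-1]

```text
time_s: 18.5
tool_pos: [0.5513, 0.1173, 0.1976]
tool_rot: [3.14, 0.002, 1.932]
ft_force: [0.1, 0.9, -0.8]
opening: 0.664
gripper_force: 65.7
```

Call:
play_rows:
  moves:
    - [0,0,0,0,0,-0.6]
    - [0,0,0,0,0,0]

```text
time_s: 18.7
tool_pos: [0.5512, 0.1189, 0.1976]
tool_rot: [3.14, 0.002, 1.984]
ft_force: [0.1, 0.2, -1.4]
opening: 0.668
gripper_force: 65.7
```

```bash
python3 - <<'E'
from h import *
ctrl.grab_frame('top')
for cam in ['wrist','wrist','top','scene']:
    v=view(cam,'large_tub','w4.png' if cam=='wrist' else None)
    if v: e=np.argwhere(v[1]); print(cam,v[2],e.min(0),e.max(0),fit('large_tub',[v[:2]],(.5555,-.0245)))
go([.5555,-.0245,.16],rot(1.991,0)); s=ctrl.read_state(); print(s['ft_force'],s['opening'])
E
```

```text
wrist 0.53 [294 194] [319 237] (array([ 0.6377, -0.3263,  1.1321]), np.float64(1.0))
wrist 0.63 [294 194] [318 233] (array([ 0.6377, -0.3263,  1.1321]), np.float64(1.0))
top 0.8 [211 242] [255 285] (array([ 0.5564, -0.0262,  0.4257]), np.float64(0.049))
scene 0.69 [157 223] [199 265] (array([ 0.5565, -0.0255,  0.4297]), np.float64(0.043))
t 19.15 pos [0.5517 0.1193 0.1977] q [ 0.49  0.28 -0.87  1.72  0.22  1.25 -0.02] tool d [-1.776 -0.724  0.504] n 3.0046627265099533
[[-0.401  0.916  0.003]
 [ 0.916  0.401 -0.001]
 [-0.002  0.002 -1.   ]]
turn [ 0.03  0.02 -0.09]
[-0.13270913 -0.44192877 -1.99352228] 0.6674797426129365
```

Call:
play_rows:
  moves:
    - [-0.44,-0.18,0.1,0,0,-0.1]
    - [-0.44,-0.18,0.1,0,0,0]
    - [-0.44,-0.18,0.1,0,0,0]
    - [-0.44,-0.18,0.1,0,0,0]
    - [0,0,0,0,0,0]

```text
time_s: 19.65
tool_pos: [0.5556, -0.0307, 0.1662]
tool_rot: [-3.14, 0.004, 1.983]
ft_force: [0.6, -0.1, -1.7]
opening: 0.666
gripper_force: 65.7
```

Call:
play_rows:
  moves:
    - [0,0,0.1,0,0,0]
    - [0,0,0,0,0,0]

```text
time_s: 19.85
tool_pos: [0.5556, -0.0221, 0.1594]
tool_rot: [3.14, 0.0, 1.994]
ft_force: [-0.1, -0.1, -1.5]
opening: 0.666
gripper_force: 65.7
```

```bash
python3 - <<'E'
from h import *
v=view('wrist','large_tub','w5.png')
if v: e=np.argwhere(v[1]); print(v[2],e.min(0),e.max(0))
s=ctrl.read_state()
go([.5562,-.025,.13],rot(1.997,0)); print(s['ft_force'],s['opening'])
c=ctrl.calibration('wrist'); print('rim corners px',proj(c,box('large_tub',[.5562,-.025,.426])[1::2]).round(0).tolist(),'held top',proj(c,box('medium_tub',[s['tool_pos'][0],s['tool_pos'][1],s['tool_rot'][2],s['tool_pos'][2]-.070])).round(0).tolist())
E
```

```text
0.75 [157 210] [185 291]
t 19.95 pos [ 0.5561 -0.0216  0.1602] q [ 0.69  0.28 -0.8   1.78  0.22  1.17  0.25] tool d [-0.041 -0.019  0.402] n 0.6135267026335336
[[-0.412  0.911  0.003]
 [ 0.911  0.412  0.   ]
 [-0.001  0.003 -1.   ]]
turn [ 0.03  0.01 -0.02]
[ 0.37445045 -0.1056415  -1.02393596] 0.6644081855844713
rim corners px [[213.0, 240.0], [209.0, 166.0], [287.0, 240.0], [291.0, 166.0]] held top [[287.0, 252.0], [303.0, 317.0], [215.0, 253.0], [199.0, 317.0], [291.0, 183.0], [311.0, 220.0], [212.0, 183.0], [191.0, 220.0]]
```

View pics/w5.png

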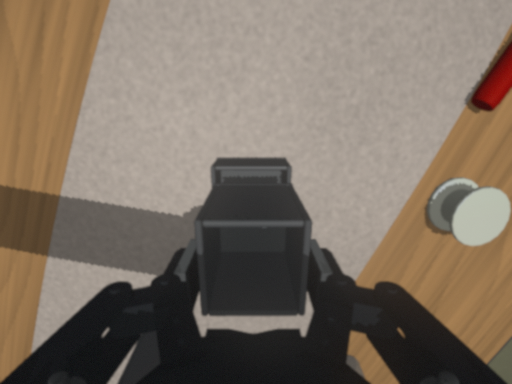

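Call:
play_rows:
  moves:
    - [-0.04,-0.02,0.1,0,0,0]
    - [0,0,0.15,0,0,0]
    - [0,0,0.1,0,0,0]
    - [0,0,0,0,0,0]
    - [0,0,0,0,0,0]

```text
time_s: 20.45
tool_pos: [0.556, -0.0265, 0.1336]
tool_rot: [3.14, 0.001, 1.993]
ft_force: [0.3, 0.0, -0.6]
opening: 0.668
gripper_force: 65.7
```

```bash
python3 - <<'E'
from h import *
s=ctrl.read_state();go([.5562,-.025,.10],rot(1.997,0)); print(s['ft_force'],s['opening'])
c=ctrl.calibration('wrist');im=save('wrist','w6.png')
t=ctrl.trace('large_tub','wrist'); print([(x['confidence'],x['extent']) for x in t])
for q in ([.5562,-.025],[.5562-.412*.002,-.025+.911*.002]): print(proj(c,box('large_tub',[*q,.426])).round(1).tolist())
m=t[0]['region']; print([(r,np.flatnonzero(m[r])[[0,-1]].tolist()) for r in np.flatnonzero(m.any(1))[::3]])
E
```

```text
t 20.45 pos [ 0.556  -0.0265  0.1336] q [ 0.69  0.31 -0.79  1.81  0.24  1.12  0.24] tool d [0.018 0.01  0.448] n 0.6796278587881089
[[-0.409  0.912  0.002]
 [ 0.912  0.409 -0.   ]
 [-0.001  0.002 -1.   ]]
turn [ 0.02  0.01 -0.05]
[ 0.27576899  0.00104402 -0.59911898] 0.6680764163235297
[(0.77, [205.2, 155.0, 298.2, 191.8])]
[[217.8, 226.9], [211.0, 249.5], [214.6, 157.7], [206.3, 167.6], [287.2, 226.7], [294.1, 249.2], [289.9, 157.4], [298.1, 167.2]]
[[217.7, 225.2], [210.9, 247.5], [214.5, 155.6], [206.2, 165.0], [287.3, 224.9], [294.2, 247.1], [290.0, 155.3], [298.2, 164.7]]
[(np.int64(156), [229, 263]), (np.int64(159), [213, 290]), (np.int64(162), [211, 292]), (np.int64(165), [208, 295]), (np.int64(168), [207, 297]), (np.int64(171), [207, 297]), (np.int64(174), [207, 297]), (np.int64(177), [207, 297]), (np.int64(180), [207, 297]), (np.int64(183), [208, 297]), (np.int64(186), [208, 297]), (np.int64(189), [208, 296])]
```

Call:
play_rows:
  moves:
    - [0.02,0.01,0.1,0,0,-0.04]
    - [0,0,0.1,0,0,0]
    - [0,0,0.06,0,0,0]
    - [0,0,0,0,0,0]

```text
time_s: 20.95
tool_pos: [0.5556, -0.025, 0.1134]
tool_rot: [3.141, 0.001, 1.996]
ft_force: [-0.4, -1.1, -0.6]
opening: 0.663
gripper_force: 65.7
```

Call:
play_rows:
  moves:
    - [0,0,0.1,0,0,0]
    - [0,0,0.1,0,0,0]
    - [0,0,0,0,0,0]

```text
time_s: 21.25
tool_pos: [0.5554, -0.0251, 0.0982]
tool_rot: [3.141, 0.001, 1.996]
ft_force: [0.1, -0.1, -0.8]
opening: 0.664
gripper_force: 65.7
```

Call:
play_rows:
  moves:
    - [0,0,0.1,0,0,0]
    - [0,0,0.1,0,0,0]
    - [0,0,0.05,0,0,0]
    - [0,0,0,0,0,0]

```text
time_s: 21.65
tool_pos: [0.5558, -0.025, 0.0799]
tool_rot: [3.14, 0.001, 1.996]
ft_force: [0.4, 0.2, -1.1]
opening: 0.662
gripper_force: 65.7
```

Call:
play_rows:
  moves:
    - [0,0,0.02,0,0,0]
    - [0,0,0,0,0,0]

```text
time_s: 21.85
tool_pos: [0.5565, -0.025, 0.0793]
tool_rot: [3.139, 0.002, 1.996]
ft_force: [0.3, -0.1, -0.8]
opening: 0.666
gripper_force: 65.7
```

Call:
play_rows:
  moves:
    - [0,0,0.02,0,0,0]
    - [0,0,0,0,0,0]

```text
time_s: 22.05
tool_pos: [0.5565, -0.0251, 0.0778]
tool_rot: [3.139, 0.002, 1.996]
ft_force: [-1.0, -0.5, -0.6]
opening: 0.668
gripper_force: 65.7
```

Call:
play_rows:
  moves:
    - [0,0,0.02,0,0,0]
    - [0,0,0,0,0,0]

```text
time_s: 22.25
tool_pos: [0.5563, -0.0251, 0.0761]
tool_rot: [3.139, 0.002, 1.996]
ft_force: [0.0, 0.3, -0.7]
opening: 0.661
gripper_force: 65.7
```

Call:
play_rows:
  moves:
    - [0,0,0.015,0,0,0]
    - [0,0,0,0,0,0]

```text
time_s: 22.45
tool_pos: [0.5564, -0.025, 0.075]
tool_rot: [3.139, 0.002, 1.996]
ft_force: [-0.0, -0.0, -1.1]
opening: 0.668
gripper_force: 65.7
```

Call:
play_rows:
  moves:
    - [0,0,0.015,0,0,0]
    - [0,0,0,0,0,0]

```text
time_s: 22.65
tool_pos: [0.5565, -0.0251, 0.0748]
tool_rot: [3.14, 0.002, 1.996]
ft_force: [-2.2, 0.6, 5.3]
opening: 0.667
gripper_force: 66.3
```

Call:
play_rows:
  moves:
    - [0,0,0.01,0,0,0]
    - [0,0,0,0,0,0]

```text
time_s: 22.85
tool_pos: [0.5566, -0.0251, 0.0748]
tool_rot: [3.14, 0.003, 1.996]
ft_force: [-4.6, -0.4, 10.0]
opening: 0.661
gripper_force: 67.1
```

Call:
play_rows:
  moves:
    - [0,0,-0.012,0,0,0]
    - [0,0,0,0,0,0]

```text
time_s: 23.05
tool_pos: [0.5568, -0.0252, 0.0748]
tool_rot: [3.139, 0.002, 1.996]
ft_force: [-2.2, -0.9, 6.0]
opening: 0.662
gripper_force: 66.6
```

Call:
play_rows:
  moves:
    - [0,0,0,0,0,0]
    - [0,0,0,0,0,0]
    - [0,0,0,0,0,0]
    - [0,0,0,0,0,0]
    - [0,0,0,0,0,0]
  grip: -1

```text
time_s: 23.55
tool_pos: [0.5564, -0.025, 0.074]
tool_rot: [3.139, 0.002, 1.996]
ft_force: [-0.6, -0.1, -0.2]
opening: 0.992
gripper_force: 0.0
```

Call:
play_rows:
  moves:
    - [0,0,-0.1,0,0,0]
    - [0,0,-0.4,0,0,0]
    - [0,0,-0.6,0,0,0]
    - [0,0,-0.6,0,0,1]
    - [0,0,-0.3,0,0,1]

```text
time_s: 24.05
tool_pos: [0.5577, -0.0244, 0.229]
tool_rot: [3.133, 0.004, 1.818]
ft_force: [1.0, -0.6, -0.3]
opening: 0.995
gripper_force: 0.0
```

```bash
python3 - <<'E'
from h import *
ctrl.grab_frame('top');ctrl.grab_frame('top')
go([.53,-.2,.22],rot(1.97,0))
for cam in ['wrist','top','scene']:
    for n,p,z in [('medium_tub',(.556,-.025),.004),('large_tub',(.556,-.025),0),('small_tub',(.533,-.254),0)]:
        v=view(cam,n,'%s7.png'%cam)
        if v: e=np.argwhere(v[1]); print(cam,n,round(v[2],2),e.min(0),e.max(0),fit(n,[v[:2]],p,z=z))
E
```

```text
t 24.15 pos [ 0.5584 -0.0246  0.229 ] q [ 0.7   0.21 -0.8   1.7   0.16  1.29  0.12] tool d [-2.173 -0.946  0.121] n 3.595134327672122
[[-0.247  0.969  0.011]
 [ 0.969  0.247 -0.002]
 [-0.005  0.01  -1.   ]]
turn [ 0.11  0.07 -1.71]
wrist medium_tub 0.67 [152 218] [216 279] (array([ 0.5575, -0.0252,  0.4433]), np.float64(0.056))
wrist large_tub 0.69 [143 215] [215 286] (array([ 0.5551, -0.0237,  0.4209]), np.float64(3.597))
wrist small_tub 0.65 [297 176] [342 218] (array([ 0.5305, -0.2061,  1.4639]), np.float64(1.004))
top small_tub 0.79 [235 358] [263 396] (array([ 0.5311, -0.2554,  0.3456]), np.float64(0.069))
scene medium_tub 0.58 [155 228] [187 261] (array([ 0.5519, -0.0241,  0.1608]), np.float64(0.445))
scene large_tub 0.83 [170 224] [199 265] (array([ 0.5576, -0.0255,  1.9866]), np.float64(1.387))
scene small_tub 0.96 [167 130] [209 163] (array([ 0.5339, -0.2546,  0.4331]), np.float64(0.066))
```

Call:
play_rows:
  moves:
    - [-0.55,-0.24,0,0,0,-1]
    - [-0.55,-0.29,0,0,0,-0.7]
    - [-0.55,-0.3,0,0,0,0]
    - [-0.55,-0.3,0,0,0,0]
    - [-0.5,-0.28,0,0,0,0]

```text
time_s: 25.55
tool_pos: [0.5271, -0.2543, 0.2244]
tool_rot: [3.139, 0.003, 1.969]
ft_force: [0.3, 0.4, -0.7]
opening: 1.002
gripper_force: 0.0
```

Call:
play_rows:
  moves:
    - [0,0,0,0,0,0]
    - [0,0,0,0,0,0]

```text
time_s: 25.75
tool_pos: [0.5273, -0.2529, 0.2239]
tool_rot: [3.139, 0.001, 1.967]
ft_force: [0.9, 0.4, 0.1]
opening: 1.005
gripper_force: 0.0
```

```bash
python3 - <<'E'
from h import *
ps=[]
for i in range(3):
    v=view('wrist','small_tub'); p,e=fit('small_tub',[v[:2]],(.533,-.254)); print(v[2],p,e); ps.append(p)
go([.5330,-.2540,.13],rot(1.97,0))
E
```

```text
0.97 [ 0.5324 -0.2536  0.4265] 0.062
0.72 [ 0.5319 -0.2533  0.4006] 0.029
0.7 [ 0.5318 -0.2532  1.9728] 0.034
t 26.05 pos [ 0.5282 -0.2502  0.2244] q [ 0.97  0.26 -0.67  1.64  0.17  1.3   0.67] tool d [-0.069  0.035  1.259] n 1.9117302743608746
[[-0.391  0.92   0.003]
 [ 0.92   0.391 -0.001]
 [-0.002  0.003 -1.   ]]
turn [0.03 0.02 0.03]
```

Call:
play_rows:
  moves:
    - [-0.06,0.03,0.4,0,0,0]
    - [0,0,0.5,0,0,0]
    - [0,0,0.4,0,0,0]
    - [0,0,0.15,0,0,0]
    - [0,0,0,0,0,0]

```text
time_s: 26.55
tool_pos: [0.5311, -0.2541, 0.1141]
tool_rot: [3.141, -0.001, 1.971]
ft_force: [1.8, 0.2, 0.2]
opening: 1.0
gripper_force: 0.0
```

```bash
python3 - <<'E'
from h import *
v=view('wrist','small_tub'); print(v[2],fit('small_tub',[v[:2]],(.533,-.254)))
go([.5319,-.2533,.094],rot(1.97,0))
E
```

```text
Traceback (most recent call last):
TypeError: 'NoneType' object is not subscriptable
```

Call:
play_rows:
  moves:
    - [0,0.01,0.14,0,0,0]
    - [0,0,0.12,0,0,0]
    - [0,0,0,0,0,0]

```text
time_s: 26.95
tool_pos: [0.5319, -0.2546, 0.0949]
tool_rot: [3.14, 0.0, 1.97]
ft_force: [-0.3, 0.2, -0.4]
opening: 0.998
gripper_force: 0.0
```

Call:
play_rows:
  moves:
    - [0,0,0,0,0,0]
    - [0,0,0,0,0,0]
    - [0,0,0,0,0,0]
    - [0,0,0,0,0,0]
    - [0,0,0,0,0,0]
  grip: 1

```text
time_s: 27.45
tool_pos: [0.5331, -0.2551, 0.0967]
tool_rot: [3.138, 0.003, 1.97]
ft_force: [-1.1, -0.2, 3.7]
opening: 0.503
gripper_force: 61.4
```

Call:
play_rows:
  moves:
    - [0,0,0,0,0,0]
    - [0,0,0,0,0,0]

```text
time_s: 27.65
tool_pos: [0.5331, -0.2551, 0.0967]
tool_rot: [3.138, 0.003, 1.97]
ft_force: [-0.7, -0.3, 5.3]
opening: 0.502
gripper_force: 61.6
```

```bash
python3 - <<'E'
from h import *
go([.5319,-.2533,.25],rot(1.97,0)); s=ctrl.read_state(); print(s['tool_rot'],s['opening'],s['gripper_force'])
E
```

```text
t 27.65 pos [ 0.5331 -0.2551  0.0967] q [ 0.93  0.39 -0.64  1.76  0.26  1.07  0.6 ] tool d [ 2.300e-02  1.000e-03 -2.045e+00] n 3.09798509691219
[[-0.388  0.922  0.004]
 [ 0.922  0.388 -0.001]
 [-0.003  0.003 -1.   ]]
turn [ 0.04  0.03 -0.  ]
[3.13839954e+00 2.82852133e-03 1.96962614e+00] 0.5018934739720776 61.60603880882263
```

Call:
play_rows:
  moves:
    - [0,0,-0.15,0,0,0]
    - [0,0,-0.5,0,0,0]
    - [0,0,-0.6,0,0,0]
    - [0,0,-0.3,0,0,0]
    - [0,0,0,0,0,0]

```text
time_s: 28.15
tool_pos: [0.5343, -0.255, 0.2166]
tool_rot: [3.135, 0.007, 1.97]
ft_force: [0.9, -0.6, -1.3]
opening: 0.501
gripper_force: 61.2
```

Call:
play_rows:
  moves:
    - [0.5,0.3,0,0,0,-0.3]
    - [0.5,0.3,0,0,0,0]
    - [0.5,0.3,0,0,0,0]
    - [0,0,0,0,0,0]
    - [0,0,0,0,0,0]

```text
time_s: 28.65
tool_pos: [0.5479, -0.1229, 0.2112]
tool_rot: [3.141, 0.001, 1.999]
ft_force: [-0.3, -0.0, -0.7]
opening: 0.506
gripper_force: 61.1
```

```bash
python3 - <<'E'
from h import *
ctrl.grab_frame('top')
for i in range(3):
    s=ctrl.read_state(); v=view('wrist','small_tub','w8.png')
    if not v: continue
    p,e=fit('small_tub',[v[:2]],s['tool_pos'][:2],z=s['tool_pos'][2]-.0967)
    T=Ro.from_euler('xyz',s['tool_rot']).as_matrix()
    print(v[2],p,e,'off in tool mm',1e3*(T.T@np.r_[p[:2]-s['tool_pos'][:2],0])[:2],np.argwhere(v[1]).min(0),np.argwhere(v[1]).max(0))
for cam in ('wrist','top','scene'):
    v=view(cam,'medium_tub',cam+'9.png')
    if v: print(cam,v[2],np.argwhere(v[1]).min(0),np.argwhere(v[1]).max(0),fit('medium_tub',[v[:2]],(.557,-.025),z=.004))
go([.5568,-.0251,.25],rot(1.997,0))
E
```

```text
0.65 [ 0.5479 -0.1231  0.4262] 0.039 off in tool mm [1.42723371 0.79115631] [182 210] [301 296]
0.87 [ 0.548  -0.1246  0.4273] 0.026 off in tool mm [1.31896941 0.76583308] [182 208] [302 296]
0.68 [ 0.5484 -0.1244  0.4188] 0.028 off in tool mm [1.4242166  0.99116672] [181 210] [302 297]
wrist 0.74 [ 68 268] [135 339] (array([ 0.5573, -0.0248,  0.4117]), np.float64(0.022))
top 0.69 [114 213] [146 243] (array([ 0.6037, -0.0029,  2.2645]), np.float64(2.06))
scene 0.9 [155 228] [187 261] (array([ 0.5489, -0.025 ,  0.1882]), np.float64(0.437))
t 29.3 pos [ 0.5485 -0.1246  0.2122] q [ 0.84  0.23 -0.75  1.71  0.16  1.26  0.47] tool d [ 1.163  0.649 -0.504] n 2.157181170775441
[[-0.412  0.911  0.003]
 [ 0.911  0.412 -0.001]
 [-0.002  0.003 -1.   ]]
turn [ 0.03  0.02 -0.01]
```

Call:
play_rows:
  moves:
    - [0.29,0.16,0,0,0,0]
    - [0.29,0.16,0,0,0,0]
    - [0.29,0.16,0,0,0,0]
    - [0.28,0.16,0,0,0,0]
    - [0,0,0,0,0,0]

```text
time_s: 29.8
tool_pos: [0.5568, -0.0213, 0.2126]
tool_rot: [3.137, 0.0, 2.002]
ft_force: [-0.0, -0.3, -1.0]
opening: 0.501
gripper_force: 61.1
```

Call:
play_rows:
  moves:
    - [0,0,0.15,0,0,0]
    - [0,0,0,0,0,0]
    - [0,0,0,0,0,0]

```text
time_s: 30.1
tool_pos: [0.5562, -0.0277, 0.2001]
tool_rot: [3.141, 0.001, 1.994]
ft_force: [-0.2, 0.3, -0.8]
opening: 0.503
gripper_force: 61.1
```

```bash
python3 - <<'E'
from h import *
s=ctrl.read_state(); go([.5569,-.0260,.18],rot(1.994,0)); c=ctrl.calibration('wrist'); im=save('wrist','w10.png')
P=lambda n,q:proj(c,box(n,q))[1::2].round(1).tolist()
print('med rim',P('medium_tub',[.5573,-.0248,.42,.004])); print('large rim',P('large_tub',[.5562,-.025,.426]))
T=Ro.from_euler('xyz',s['tool_rot']).as_matrix(); q=s['tool_pos']+T@[.0014,.0008,0]
print('small',proj(c,box('small_tub',[q[0],q[1],s['tool_rot'][2],s['tool_pos'][2]-.0967])).round(1).tolist())
i=cv2.convertScaleAbs(im[130:330,170:340,::-1],alpha=1.8); cv2.imwrite('pics/c6.png',cv2.resize(i,(510,600),interpolation=cv2.INTER_CUBIC))
E
```

```text
t 30.1 pos [ 0.5562 -0.0277  0.2001] q [ 0.71  0.24 -0.8   1.74  0.18  1.24  0.28] tool d [0.017 0.017 0.268] n 0.40714999897919263
[[-0.41   0.912  0.001]
 [ 0.912  0.41  -0.001]
 [-0.001  0.001 -1.   ]]
turn [ 0.01  0.01 -0.  ]
med rim [[224.6, 223.3], [222.8, 165.6], [283.0, 223.5], [285.4, 165.8]]
large rim [[220.2, 219.0], [217.4, 153.5], [285.6, 218.9], [288.0, 153.3]]
small [[277.3, 229.2], [292.4, 301.5], [227.8, 229.2], [212.6, 301.5], [278.8, 181.1], [296.8, 228.7], [226.3, 181.1], [208.2, 228.6]]
```

View pics/c6.png

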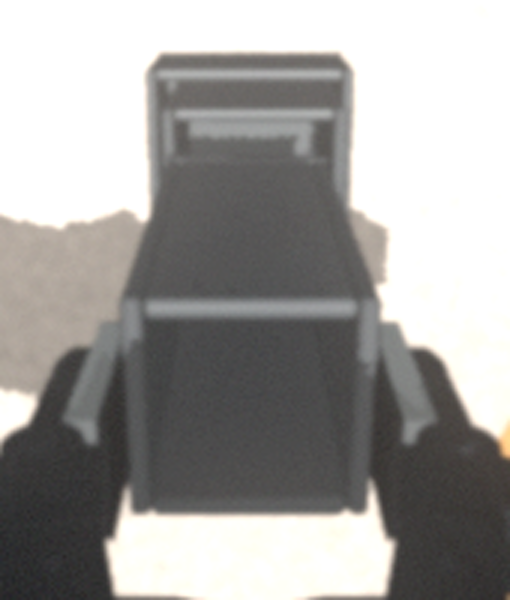

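The large and medium rims (crop rows 75 and 115) line up with the prediction. The held tub needs about +1.3 mm in tool x and y, then I can lower it.

Call:
play_rows:
  moves:
    - [0.017,0.018,0.1,0,0,0]
    - [0,0,0.15,0,0,0]
    - [0,0,0.1,0,0,0]
    - [0,0,0.05,0,0,0]
    - [0,0,0,0,0,0]

```text
time_s: 30.65
tool_pos: [0.5569, -0.0245, 0.1699]
tool_rot: [3.14, 0.001, 1.996]
ft_force: [-0.7, 0.5, -1.1]
opening: 0.496
gripper_force: 61.1
```

Call:
play_rows:
  moves:
    - [0,0,0.05,0,0,0]
    - [0,0,0.06,0,0,0]
    - [0,0,0,0,0,0]
    - [0,0,0,0,0,0]

```text
time_s: 31.05
tool_pos: [0.5575, -0.0245, 0.1627]
tool_rot: [3.139, 0.002, 1.996]
ft_force: [0.4, 0.9, -0.1]
opening: 0.503
gripper_force: 61.1
```

Call:
play_rows:
  moves:
    - [0,0,0.05,0,0,0]
    - [0,0,0.05,0,0,0]
    - [0,0,0,0,0,0]

```text
time_s: 31.35
tool_pos: [0.5571, -0.0245, 0.1545]
tool_rot: [3.14, 0.001, 1.996]
ft_force: [-0.4, -0.3, -1.1]
opening: 0.498
gripper_force: 61.1
```

Call:
play_rows:
  moves:
    - [-0.012,-0.008,0.05,0,0,0]
    - [0,0,0.1,0,0,0]
    - [0,0,0,0,0,0]

```text
time_s: 31.65
tool_pos: [0.5566, -0.0257, 0.1426]
tool_rot: [3.141, 0.001, 1.996]
ft_force: [-0.3, 0.3, -1.2]
opening: 0.497
gripper_force: 61.1
```

Call:
play_rows:
  moves:
    - [0,0,0.1,0,0,0]
    - [0,0,0.1,0,0,0]
    - [0,0,0,0,0,0]

```text
time_s: 31.95
tool_pos: [0.5565, -0.0256, 0.1275]
tool_rot: [3.141, 0.0, 1.996]
ft_force: [-0.9, 0.4, -0.6]
opening: 0.5
gripper_force: 61.1
```

Call:
play_rows:
  moves:
    - [0,0,0.1,0,0,0]
    - [0,0,0.05,0,0,0]
    - [0,0,0,0,0,0]

```text
time_s: 32.25
tool_pos: [0.557, -0.0255, 0.1169]
tool_rot: [3.14, 0.001, 1.996]
ft_force: [-0.2, -0.3, -0.2]
opening: 0.505
gripper_force: 61.1
```

Call:
play_rows:
  moves:
    - [0,0,0.06,0,0,0]
    - [0,0,0.05,0,0,0]
    - [0,0,0,0,0,0]
    - [0,0,0,0,0,0]

```text
time_s: 32.65
tool_pos: [0.5575, -0.0256, 0.1094]
tool_rot: [3.139, 0.002, 1.996]
ft_force: [0.4, 0.7, 0.3]
opening: 0.502
gripper_force: 61.1
```

Call:
play_rows:
  moves:
    - [0,0,0.02,0,0,0]
    - [0,0,0,0,0,0]
    - [0,0,0,0,0,0]

```text
time_s: 32.95
tool_pos: [0.5576, -0.0256, 0.108]
tool_rot: [3.139, 0.002, 1.996]
ft_force: [0.8, 0.7, -0.2]
opening: 0.5
gripper_force: 61.1
```

Call:
play_rows:
  moves:
    - [0,0,0.013,0,0,0]
    - [0,0,0,0,0,0]
    - [0,0,0,0,0,0]

```text
time_s: 33.25
tool_pos: [0.5575, -0.0256, 0.1069]
tool_rot: [3.139, 0.002, 1.996]
ft_force: [-0.5, -1.0, -1.2]
opening: 0.504
gripper_force: 61.1
```

Call:
play_rows:
  moves:
    - [0,0,0.015,0,0,0]
    - [0,0,0,0,0,0]

```text
time_s: 33.45
tool_pos: [0.5574, -0.0256, 0.1057]
tool_rot: [3.139, 0.002, 1.996]
ft_force: [-0.3, 0.9, -0.8]
opening: 0.504
gripper_force: 61.1
```

Call:
play_rows:
  moves:
    - [0,0,0.012,0,0,0]
    - [0,0,0,0,0,0]

```text
time_s: 33.65
tool_pos: [0.5574, -0.0256, 0.1048]
tool_rot: [3.139, 0.002, 1.996]
ft_force: [-0.3, 0.3, 0.3]
opening: 0.498
gripper_force: 61.1
```

Call:
play_rows:
  moves:
    - [0,0,0.01,0,0,0]
    - [0,0,0,0,0,0]

```text
time_s: 33.85
tool_pos: [0.5576, -0.0256, 0.1047]
tool_rot: [3.139, 0.002, 1.996]
ft_force: [-1.8, -0.4, 4.0]
opening: 0.499
gripper_force: 61.6
```

Seated at the expected height of 0.1047 with light contact. Releasing and backing off.

Call:
play_rows:
  moves:
    - [0,0,0,0,0,0]
    - [0,0,0,0,0,0]
    - [0,0,0,0,0,0]
    - [0,0,0,0,0,0]
    - [0,0,0,0,0,0]
  grip: -1

```text
time_s: 34.35
tool_pos: [0.5575, -0.0256, 0.1041]
tool_rot: [3.139, 0.002, 1.996]
ft_force: [0.6, -0.8, -1.2]
opening: 1.001
gripper_force: 0.0
```

Call:
play_rows:
  moves:
    - [0,0,-0.1,0,0,0]
    - [0,0,-0.3,0,0,0]
    - [0,0,-0.6,0,0,0]
    - [0,0,-0.6,0,0,0]
    - [0,0,-0.4,0,0,0]

```text
time_s: 34.85
tool_pos: [0.558, -0.025, 0.2581]
tool_rot: [3.136, 0.004, 1.996]
ft_force: [1.1, -1.0, -0.1]
opening: 0.999
gripper_force: 0.0
```

Call:
play_rows:
  moves:
    - [0.4,0,0,0,0,0]
    - [0.5,0,0,0,0,0]
    - [0.5,0,0,0,0,0]
    - [0.4,0,0,0,0,0]
    - [0,0,0,0,0,0]

```text
time_s: 35.35
tool_pos: [0.4995, 0.103, 0.255]
tool_rot: [3.138, 0.002, 2.004]
ft_force: [1.1, -0.4, 1.0]
opening: 0.998
gripper_force: 0.0
```

```bash
python3 - <<'E'
from h import *
ctrl.grab_frame('top');s=ctrl.read_state();print(s['time_s'],s['tool_pos'])
for cam in ['wrist','top','scene']:
    for n,z in [('small_tub',.008),('medium_tub',.004),('large_tub',0)]:
        v=view(cam,n,cam+'11.png')
        if v: print(cam,n,round(v[2],2),np.argwhere(v[1]).min(0),np.argwhere(v[1]).max(0),fit(n,[v[:2]],(.5565,-.025),z=z))
E
```

```text
35.4 [0.50066363 0.0999862  0.2548398 ]
wrist small_tub 0.55 [268 233] [311 269] (array([ 0.5569, -0.0245,  0.4278]), np.float64(0.496))
wrist large_tub 0.68 [231 225] [289 278] (array([ 0.5554, -0.0232,  0.4223]), np.float64(1.462))
top small_tub 0.79 [220 252] [247 278] (array([ 0.5571, -0.0265,  0.4157]), np.float64(0.061))
top medium_tub 0.63 [214 246] [251 283] (array([ 0.5581, -0.0271,  0.4162]), np.float64(1.255))
top large_tub 0.95 [212 243] [255 285] (array([ 0.5559, -0.0262,  0.4367]), np.float64(3.56))
scene small_tub 0.74 [150 232] [178 257] (array([ 0.5498, -0.0236,  0.1479]), np.float64(0.637))
scene medium_tub 0.86 [164 228] [187 261] (array([ 0.5474, -0.0242,  0.1945]), np.float64(2.283))
scene large_tub 0.95 [172 224] [199 265] (array([ 0.5591, -0.0268,  0.3775]), np.float64(1.77))
```

```bash
python3 - <<'E'
import cv2,numpy as np
f=lambda n,x,y:cv2.resize(cv2.convertScaleAbs(cv2.imread('pics/'+n)[y:y+80,x:x+80],alpha=1.8),(390,390),interpolation=cv2.INTER_CUBIC)
cv2.imwrite('pics/c7.png',np.hstack([f('scene11.png',205,130),f('top11.png',225,190)]))
E
```

```text
(no output)
```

View pics/c7.png

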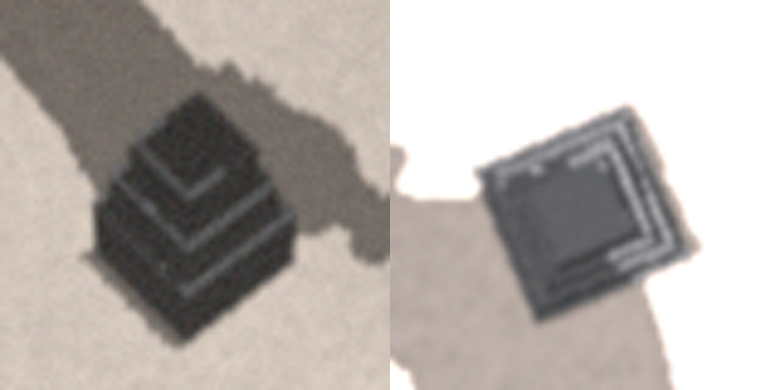

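The scene view (left) shows three even steps and the top view (right) three concentric squares. The tubs are nested level and the gripper is clear.

```bash
python3 -c "
from rig import ctrl
print(ctrl.job_done())"
```

```text
the job is handed in; nothing more can be done
None
```

I stood the medium tub upright and let go, then set it into the large tub and the small tub into the medium one. The final pictures show all three nested level, and the large tub has not visibly moved. I handed the job in at about 36 s of the 67 s allowed; it returned no verdict.

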